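# Isolate the switch-fuse box and draw the blown fuse's carrier by its side catches

## Task

A fuse of the bench's switch-fuse box has blown: its black carrier is the one with the red indicator pin standing up on top. First switch the box off by turning the red isolator handle clockwise (seen from above) as far as its stop, so that its ends no longer overhang the carriers; then pinch the two grey side catches of the blown fuse's carrier together, draw it straight up out of its fuseway and finish while still holding it in the gripper by the pinched catches, upright and still, with its underside at least 5 cm above the top of the box. Leave the isolator off and the other carrier fully home.

Things in the scene. Friction and masses are not known exactly. Their poses are not given: they have to be found in the camera images.
- fuse_box: light grey switch-fuse box fixed to the bench, 124 (its x) x 240 (its y) x 50 mm high; 4 mm high lugs to 20 mm beyond its ends, terminals on its -x side. Origin: centre of its underside, on the bench; z up. Isolator axis vertical through the origin. Two fuseways: windows in the lid, 42 (x) x 33 (y) mm, centred 78 mm to either side along y; either carrier may be in either one
- isolator (a joint): red two-ended bar handle amid the lid, vertical axis. 0 = on: bar along the box's y, its ends overhang the carriers' collars so that neither comes out. Grows clockwise seen from above, to 1.4 rad = off, a hard stop, bar nearly across the box. Starts at 0 to 0.12; takes about 0.07 N m; stays where it is left
- isolator_grip (a point): point on the isolator's axis 30 mm above the lid (80 mm above the bench), turning with the handle; its y runs along the bar. Grip of the bar: 14 mm thick, 66 mm long, 8 to 41 mm above the lid; its ends reach to 60 mm either side, 8 to 19 mm above the lid, 16 mm wide. Hub below: 34 mm diameter, 8 mm high
- blown_carrier: black fuse carrier, about 125 g, with a red pin (11 mm across, 10 mm up) on its top, latched in one fuseway. Origin: centre of its underside, 30 mm below the box's top (20 mm above the bench) when home; x, y, z as the box's. 30 mm long in y, black top 74 mm above its origin; collars on both y sides, 52 mm over both, up to 6 mm above the lid
- blown_grip (a point): point midway between the blown carrier's two catches, 56 mm above its origin (26 mm above the lid when home): pinch here along the carrier's x axis. The catches are grey ribbed pads on its -x and +x sides, 21 mm wide in y, 8 to 37 mm above the lid, 48 mm over both at rest and 36 mm pinched home. Teeth under the lid then clear it and the carrier lifts freely; after 30 mm it is out
- sound_carrier: the other carrier, the same but with a flat white disc instead of the red pin; origin: centre of its underside. Stays in its fuseway
- blown_catch_front (a joint): catch on the -x side of the blown carrier: 0 = out (latched), 0.006 m = pinched home; spring 3 N at rest, 6 N home
- blown_catch_back (a joint): catch on the +x side of the blown carrier: 0 = out (latched), 0.006 m = pinched home; same spring
There are look-alikes about, which are no part of the job. What is shaped like the sound_carrier but orange or yellow is not meant.

How it is judged:
On the way, in this order (a step that is already met when the one before it is completed fails the run):
1. the isolator is turned off, to its stop (1.3 rad or more), both carriers still home (value of joint isolator above 1.3 rad and z of blown_carrier in the frame of fuse_box below 0.026 m and value of joint each of blown_catch_front, blown_catch_back below 0.003 m), for 0.2 s.
2. both catches of the blown fuse's carrier are pinched in by 4 mm or more while it is still home (value of joint each of blown_catch_front, blown_catch_back above 0.004 m and z of blown_carrier in the frame of fuse_box below 0.03 m), for 0.1 s.
At the end, for the whole second after the job is handed in: Fingers hold the blown carrier by both catches (each in over 4 mm, over 5 N), underside 45 mm or more above the box top, upright within 0.3 rad, under 30 mm/s, touching neither box nor other carrier; isolator over 1.25 rad; other carrier within 5 mm of its place (height (world z) of blown_carrier above 0.095 m and angle between blown_carrier's own z axis and vertical below 0.3 rad and value of joint each of blown_catch_front, blown_catch_back above 0.004 m and contact force between the fingers and blown_carrier above 5 N and contact force between blown_carrier and fuse_box below 0.1 N and contact force between blown_carrier and sound_carrier below 0.1 N and linear speed of blown_carrier below 0.03 m/s and value of joint isolator above 1.25 rad and distance of sound_carrier from where it was at the start of the episode below 0.005 m); the arm keeps its last pose, push and grip.
It fails at once if the other carrier is drawn or shifted by more than 8 mm (distance of sound_carrier from where it was at the start of the episode above 0.008 m).
It also fails if it takes over 48 s, if anything falls off the work surface, if the arm or the gripper's body presses on something with over 40 N, if the wrist force passes 120 N, or if a joint passes its speed limit or range.

## Robot

A 6-joint arm with a two-finger parallel gripper is mounted at the origin on a cart in front of the work surface, level with it; the furniture and walls round the work are solid. World frame = base frame: x ahead of the robot, y to its left, z up, the work surface at z = 0. Lengths are in m, angles in rad, forces in N, time in s.
With the tool pointing down it reaches from about 0.275 to 0.75 m from the base axis. Payload 10.2 kg.
Tool frame: the origin (TCP) lies at the very end of the fingers, on their centre line; the grasp point (between the pads) lies bot.tcp_to_grasp behind it (bot.tcp_to_grasp is the distance from the TCP to the grasp point, in m); z points along the fingers, y is the line along which they close (so a half turn about z gives the same grasp; the last joint's range is limited). The gripper opens to 85 mm and grips with 20 to 120 N. Pads are 22 mm wide; open, the fingers measure 114 mm over their backs; the gripper's body (76 mm by 85 mm) begins 54 mm behind the grasp point. The pads swing forward as they close: fully open they stand 13 mm farther back than shut.
Start: joints at [0.909, 0.313, 1.498, -0, 1.331, -0.223], TCP at [0.223, 0.475, 0.231] pointing down, gripper open.
Joint ranges: [-2.94, 2.94], [-0.97, 2.17], [0.19, 2.56], [-1.23, 4.37], [0.02, 3.11], [-2.88, 2.88]. Speed limits (rad/s): [2.39, 2.39, 3.01, 3.14, 3.14, 3.14].

## Interface

Orientations are given as a unit quaternion [x, y, z, w].
In Python, from station import bot gives the robot as it stands.
- The arm moves only by the shell command python3 -m creep 'ROWS' [FORCE]. ROWS is JSON, a list of rows, each a list of 7 numbers: the shift along the tool's x, y, z in units of 60 mm (1.0 is 60 mm), then the turn, a rotation vector about the tool's x, y, z in units of 8 degrees (1.0 is 8 degrees), then the closure, from 0 (fully open) to 1 (shut). In form: [[tx, ty, tz, ax, ay, az, gripper], ...]. A call has 1 to 12 rows; each row shifts and turns the commanded pose from where the row before left it, along the tool's axes as they then stand; what a row does not reach is not made up. A row lasts 1/8 s, in which the tool goes at most 62.5 mm and 10.7 degrees, less where a joint would pass 70% of its speed; a pose out of reach is approached as far as the arm can. A call is refused whole if a number of a shift passes 1 or a number of a turn 1, either way. A call with a gripper value outside its range is refused whole. The fingers move at their own pace and stop on an object; FORCE is the grip in N (left out, the last holds). Time passes only in rows, so rows that do not move let the fingers close. It gives the time, the measured TCP pose, the force, the opening and the grip force at its end, in the units of the state.
- bot.get_obs(): the state, without advancing time (a new reading comes with each control period).
- bot.snapshot(name): name is "scene" or "top"; returns (picture, depth): 384x512x3 uint8, red, green, blue; 384x512 float32, m along the optical axis (not along the pixel's ray), 0 where there is no reading.
- bot.camera_info(name): a dict with "fx", "fy", "cx", "cy" (pixels), "extrinsics" (4x4, takes a point from camera to world coordinates). Camera axes: x right, y down, z forward; pixel columns grow to the right and rows downward; lengths in m; the calibration is good to about 2 mm. A picture is of the moment at which its call begins. camera_info takes no time and is no camera call.
- bot.job_done(): hands the job in; it is judged then, once.
The state is a dict: "t": time; "qpos": joint angles; "joint_vel": joint speeds; "effort": joint torques, N m; "tool_pos": TCP position; "tcp_rot": TCP orientation; "force": force on the tool from outside, world axes, zero at the start; "ft_torque": the same for the moment, N m; "opening": finger opening in m; "gripper_force": force on a finger pad.
Only numpy, scipy, OpenCV 4.12 (cv2) and the standard library are available. Lean on these libraries where they do the work, as an engineer would, in place of code of your own. Each camera call takes 0.05 s, during which the arm holds its last target. There are 200 camera calls.

## Working session

There is one attempt and no reset: what is moved stays moved. The work goes in short steps, Python scripts to look and compute and a shell command to move; the robot and the scene stay as the last step left them, time stands still between calls to the robot, and variables do not carry over. Pictures are saved under pics/ and viewed, at most 10 in all, crops included, and the job is handed in when it is done.

```bash
mkdir -p pics; ls; python3 - <<'E'
from station import bot
import cv2,numpy as np
for n in ["top","scene"]:
    p,d=bot.snapshot(n); cv2.imwrite(f"pics/{n}0.png",cv2.cvtColor(p,cv2.COLOR_RGB2BGR)); np.savez(f"{n}0.npz",p=p,d=d)
    c=bot.camera_info(n); print(n,c["fx"],c["cx"],c["cy"],np.round(c["extrinsics"],3).tolist())
print(bot.tcp_to_grasp, bot.get_obs())
E
```

```text
pics
top 380.7813461306776 257.8351463984719 197.44656001588257 [[-0.05, -0.976, 0.211, 0.298], [-0.999, 0.048, -0.011, 0.097], [0.0, -0.211, -0.977, 0.926], [0.0, 0.0, 0.0, 1.0]]
scene 407.29318971859027 254.05615784860439 193.23591688125939 [[0.451, -0.609, 0.652, -0.075], [-0.892, -0.294, 0.343, -0.205], [-0.017, -0.737, -0.676, 0.67], [0.0, 0.0, 0.0, 1.0]]
0.0187 {'t': 0.1, 'qpos': array([ 9.08566242e-01,  3.13389584e-01,  1.49835491e+00,  5.93799241e-05,
        1.33102583e+00, -2.23402366e-01]), 'joint_vel': array([ 0.0003865 , -0.00182168, -0.00384485, -0.00037495,  0.00098165,
        0.00160455]), 'effort': array([ 1.64212659e-03, -4.12895858e+01, -2.60139996e+01, -2.57973752e-04,
        2.98073726e-03, -4.75936440e-05]), 'tool_pos': array([0.22291419, 0.47507052, 0.23079693]), 'tcp_rot': array([ 2.17664433e-01,  9.76023487e-01, -5.19685118e-04, -2.78362602e-04]), 'force': array([ 0.0703654 ,  0.69414705, -0.46164732]), 'ft_torque': array([ 0.01269263,  0.02292619, -0.00517017]), 'gripper_force': 0.0, 'opening': 0.08521037113364566}
```

View pics/top0.png

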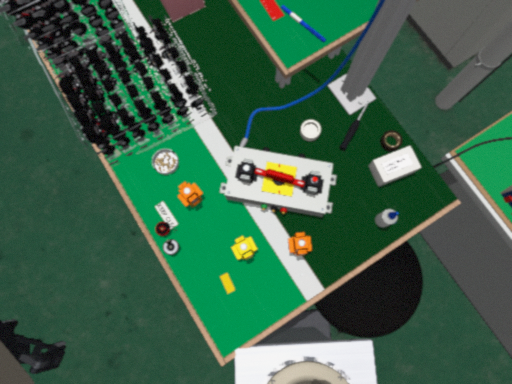

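View pics/scene0.png

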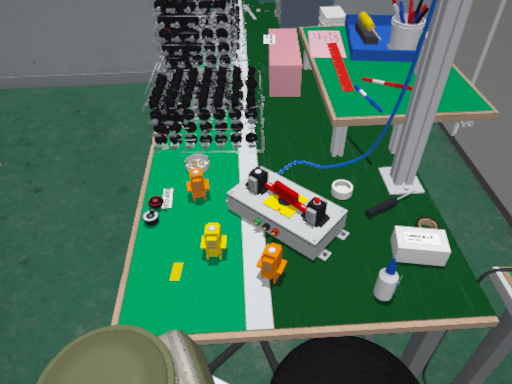

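The box is at about (280,180) in the top view. The blown carrier (red pin) is at the right end in both views, at (317,205) in the scene view. Next I fit the box pose from depth.

```bash
cat >h.py <<'E'
from station import bot
import cv2,numpy as np
def cloud(n,d):
    c=bot.camera_info(n);v,u=np.indices(d.shape)
    P=np.stack([(u-c["cx"])/c["fx"]*d,(v-c["cy"])/c["fy"]*d,d],-1)
    E=c["extrinsics"]; return P@E[:3,:3].T+E[:3,3]
E
python3 - <<'E'
from h import *
for n,uv in (("top",(280,182)),("scene",(287,210))):
    z=np.load(n+"0.npz");p,d=z["p"].astype(int),z["d"];W=cloud(n,d)
    m=(d>0)&(abs(W[...,2]-.05)<.006)
    k,l,s,_=cv2.connectedComponentsWithStats(m.astype(np.uint8))
    v,u=np.indices(d.shape); near=(abs(u-uv[0])<75)&(abs(v-uv[1])<60)
    i=np.bincount(l[near&m]).argmax(); q=W[l==i]
    print(n,cv2.minAreaRect(q[:,:2].astype(np.float32)*1000),len(q),np.median(q[:,2]))
    R,G,B=p[...,0],p[...,1],p[...,2]
    red=near&(d>0)&(R>110)&(G<60)&(B<60)&(W[...,2]>.055)
    k,l,s,_=cv2.connectedComponentsWithStats(red.astype(np.uint8))
    for j in range(1,k):
        if s[j,4]>5:
            q=W[l==j]; print(" red",s[j],q.mean(0).round(4),q.max(0).round(3),cv2.minAreaRect(q[:,:2].astype(np.float32)*1000))
    t=near&(d>0)&(W[...,2]>.087)&(W[...,2]<.12)
    k,l,s,_=cv2.connectedComponentsWithStats(t.astype(np.uint8))
    for j in range(1,k):
        if s[j,4]>10: q=W[l==j]; print(" top",s[j],q.mean(0).round(4),cv2.minAreaRect(q[:,:2].astype(np.float32)*1000))
    c=p[uv[1]-60:uv[1]+60,uv[0]-75:uv[0]+75].astype(np.uint8)
    cv2.imwrite(f"pics/{n}c.png",cv2.cvtColor(cv2.resize(c,None,fx=5,fy=5,interpolation=2),cv2.COLOR_RGB2BGR))
    # tall things around box
    q=W[(d>0)&(W[...,2]>.1)&(np.hypot(W[...,0]-.45,W[...,1]-.05)<.35)]
    H,xe,ye=np.histogram2d(q[:,0],q[:,1],bins=[np.arange(.1,.85,.05),np.arange(-.3,.45,.05)]); print(H.astype(int))
E
```

```text
top ((530.2673950195312, 35.93193054199219), (240.09515380859375, 125.7301025390625), 76.5541763305664) 4013 0.05004434746094122
 red [255 170  49  17 211] [0.528  0.0361 0.0822] [0.547 0.091 0.095] ((528.670654296875, 35.607295989990234), (116.56005096435547, 12.3974609375), 71.38965606689453)
 red [313 176   5   5  17] [ 0.5154 -0.043   0.0988] [ 0.522 -0.04   0.105] ((514.955322265625, -43.68338394165039), (9.381340026855469, 12.621253967285156), 83.73328399658203)
 top [239 159  15  18 168] [0.5492 0.1111 0.0931] ((552.0883178710938, 110.65042114257812), (29.974069595336914, 38.86625289916992), 74.38900756835938)
 top [266 169  28  12 156] [0.5297 0.0357 0.0899] ((530.431396484375, 36.2630615234375), (63.40167236328125, 14.655065536499023), 70.1705551147461)
 top [306 172  15  17 160] [ 0.5119 -0.0393  0.0944] ((513.9866943359375, -40.31955337524414), (29.865943908691406, 33.358333587646484), 74.97792053222656)
[[  0   0   0   0   0   0   0   0   0   0   0   0   0   0]
 [  0   0   0   0   0   0   0   0   0   0   0   0   0   0]
 [  0   0   0   0   0   0   0   0   0   0   0   0   0
[... 1878 characters left out ...]
0   0   0   0   0   0   0   0   0   0   0   0   0]
 [  0   0   0   0   0   0   0   0   0   0   0   0   0   0]
 [  0   0   0   0   0   0   0   0   0   0   0   0   0   0]
 [  0   0   0   0   0   0   0   0   0   0   0   0   0   0]
 [  0  14   0   0   0   0   0   0   0   0   0   0   0   0]
 [  0   0   0   0   0   0   0   0   0   0   0   0   0   0]
 [  0   0   0   0   0  25   0   0   0   0   0   0   0   0]
 [  0   0   0   0   0   0   0   0   0   0   0   0   0   0]
 [  0   0   0   0   0   0   0   0   0   0   0   0   0   0]
 [  0   0   0   0   0   0   0   0   0   0   7  61  31   0]
 [  0   0   0  17   0   0   4   0   0   1 236 170   0   0]
 [  0   0   0 156  15 273 186   0   0   0  17   0   0   0]]
```

View pics/topc.png

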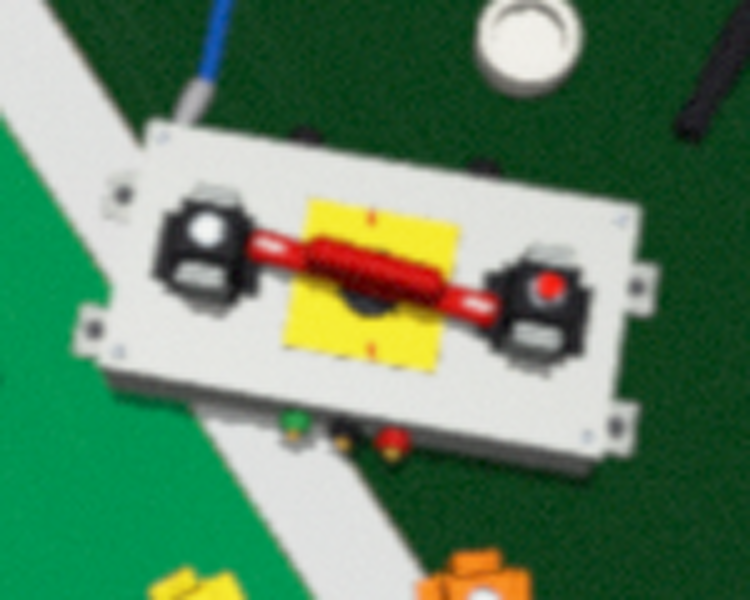

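The top crop confirms white disc at (205,230) and red pin at (550,287). The bar is rotated about 0.1 rad clockwise from the box's y axis. Estimated box pose: centre (0.530, 0.036), y axis at 76.4°. The bar lies at about 70.7°.

```bash
python3 -m creep '[[-0.774,-0.445,0.1,0,0,0,0],[-0.774,-0.445,0.1,0,0,0,0],[-0.774,-0.445,0.1,0,0,0,0],[-0.774,-0.445,0.1,0,0,0,0],[-0.774,-0.445,0.1,0,0,0,0],[-0.774,-0.445,0.1,0,0,0,0],[-0.774,-0.445,0.1,0,0,0,0],[-0.774,-0.445,0.1,0,0,0,0],[-0.774,-0.445,0.1,0,0,0,0],[-0.774,-0.445,0.1,0,0,0,0]]' 40
python3 -m creep '[[0,0,0,0,0,0.96,0],[0,0,0,0,0,0.96,0],[0,0,0,0,0,0.96,0],[0,0,0,0,0,0.96,0],[0,0,0,0,0,0.96,0],[0,0,0,0,0,0.96,0],[0,0,0,0,0,0.96,0],[0,0,0,0,0,0.96,0],[0,0,0,0,0,0.96,0],[0,0,0,0,0,0.96,0],[0,0,0,0,0,0.93,0],[0,0,0,0,0,0,0]]'
cat >>h.py <<'E'
from scipy.spatial.transform import Rotation as Ro
def to(x,y,z,ydeg):
    o=bot.get_obs();r=Ro.from_quat(o["tcp_rot"]);M=r.as_matrix()
    a=np.degrees(np.arctan2(M[1,1],M[0,1]))
    print("pos",o["tool_pos"].round(4),"yang",a.round(2),"tilt",M[:,2].round(3),"t",o["t"],"F",o["force"].round(1),o["ft_torque"].round(2),"open",round(o["opening"],4),o["gripper_force"])
    print("units",(M.T@(np.array([x,y,z])-o["tool_pos"])/.06).round(3),"az",round((a-ydeg)/8,3))
E
python3 -c "
from h import *
to(.530,.036,.065,-19.3)"
```

```text
t: 1.35
tool_pos: [0.5307, 0.0346, 0.1709]
tcp_rot: [0.218, 0.976, 0.0, -0.0]
force: [0.1, 0.4, 0.5]
opening: 0.0854
gripper_force: 0.0
t: 2.85
tool_pos: [0.5299, 0.0363, 0.171]
tcp_rot: [0.816, 0.578, -0.0, -0.0]
force: [0.0, -0.7, -0.1]
opening: 0.0854
gripper_force: 0.0
pos [0.5299 0.0363 0.171 ] yang -19.31 tilt [-0.001  0.    -1.   ] t 2.85 F [ 0.  -0.7 -0.1] [-0.01  0.01  0.04] open 0.0854 0.0
units [-0.003  0.004  1.767] az -0.002
```

```bash
python3 -m creep '[[0,0,0.4,0,0,0,0],[0,0,0.5,0,0,0,0],[0,0,0.4,0,0,0,0],[0,0,0.3,0,0,0,0.3],[0,0,0.167,0,0,0,0.6],[0,0,0,0,0,0,1],[0,0,0,0,0,0,1],[0,0,0,0,0,0,1],[0,0,0,0,0,0,1],[0,0,0,0,0,0,1]]' 40
python3 -c "
from h import *
to(.530,.036,.065,-19.3)"
```

```text
t: 4.1
tool_pos: [0.5306, 0.0362, 0.066]
tcp_rot: [0.816, 0.578, 0.001, 0.001]
force: [-0.3, -0.4, 6.0]
opening: 0.0139
gripper_force: 39.7
pos [0.5306 0.0362 0.066 ] yang -19.37 tilt [ 0.002 -0.    -1.   ] t 4.1 F [-0.3 -0.4  6. ] [-0.07 -0.04  0.02] open 0.0139 39.69317615032196
units [-0.006 -0.009  0.017] az -0.009
```

```bash
python3 -m creep '[[0,0,0,0,0,0.5,1],[0,0,0,0,0,0.8,1],[0,0,0,0,0,0.9,1],[0,0,0,0,0,0.9,1],[0,0,0,0,0,0.9,1],[0,0,0,0,0,0.9,1],[0,0,0,0,0,0.9,1],[0,0,0,0,0,0.9,1],[0,0,0,0,0,0.9,1],[0,0,0,0,0,0.8,1],[0,0,0,0,0,0.5,1],[0,0,0,0,0,0,1]]'
python3 -c "
from h import *
to(.530,.036,.065,-94.5)"
```

```text
t: 5.6
tool_pos: [0.5312, 0.0353, 0.0661]
tcp_rot: [1.0, -0.005, 0.002, 0.001]
force: [3.4, -5.8, 2.9]
opening: 0.0138
gripper_force: 39.4
pos [0.5312 0.0353 0.0661] yang -90.62 tilt [ 0.003 -0.002 -1.   ] t 5.6 F [ 3.4 -5.8  2.9] [-0.92 -0.5   0.01] open 0.0138 39.37000393867493
units [-0.021 -0.012  0.018] az 0.485
```

Not at the stop yet; continuing gently.

```bash
python3 -m creep '[[0,0,0,0,0,0.2,1],[0,0,0,0,0,0.2,1],[0,0,0,0,0,0.1,1],[0,0,0,0,0,0,1]]'
python3 -c "
from h import *
to(.530,.036,.065,-94.5)"
python3 -m creep '[[0,0,0,0,0,0.15,1],[0,0,0,0,0,0.15,1],[0,0,0,0,0,0,1]]'
python3 -c "
from h import *
to(.530,.036,.065,-94.5)"
```

```text
t: 6.1
tool_pos: [0.5312, 0.0352, 0.0661]
tcp_rot: [0.999, -0.04, 0.002, 0.001]
force: [3.7, -5.5, 3.4]
opening: 0.0141
gripper_force: 39.4
pos [0.5312 0.0352 0.0661] yang -94.56 tilt [ 0.003 -0.002 -1.   ] t 6.1 F [ 3.7 -5.5  3.4] [-0.92 -0.59  0.16] open 0.0141 39.43096160888672
units [-0.022 -0.011  0.018] az -0.008
t: 6.48
tool_pos: [0.5313, 0.0352, 0.0661]
tcp_rot: [0.998, -0.06, 0.002, 0.001]
force: [3.1, -5.8, 3.4]
opening: 0.0137
gripper_force: 46.2
pos [0.5313 0.0352 0.0661] yang -96.87 tilt [ 0.003 -0.003 -1.   ] t 6.475 F [ 3.1 -5.8  3.4] [-0.93 -0.57  0.87] open 0.0137 46.22546196333133
units [-0.023 -0.011  0.018] az -0.296
```

Stop reached (0.87 N m). Release, rise, and move over the blown carrier.

```bash
python3 -m creep '[[0,0,0,0,0,-0.2,0],[0,0,0,0,0,0,0],[0,0,0,0,0,0,0],[0,0,0,0,0,0,0],[0,0,0,0,0,0,0],[0,0,-0.4,0,0,0,0],[0,0,-0.7,0,0,0,0],[0,0,-0.7,0,0,0,0],[0,0,0,0,0,0,0]]'
python3 -m creep '[[0,0,0,0,0,-0.95,0],[0,0,0,0,0,-0.95,0],[0,0,0,0,0,-0.95,0],[0,0,0,0,0,-0.95,0],[0,0,0,0,0,-0.95,0],[0,0,0,0,0,-0.95,0],[0,0,0,0,0,-0.95,0],[0,0,0,0,0,-0.95,0],[0,0,0,0,0,-0.95,0],[0,0,0,0,0,-0.95,0],[0,0,0,0,0,-0.7,0],[0,0,0,0,0,0,0]]'
python3 - <<'E'
from h import *
to(.5120,-.0400,.17,-13.6)
for n in ("top","scene"):
    p,d=bot.snapshot(n); cv2.imwrite(f"pics/{n}1.png",cv2.cvtColor(p,cv2.COLOR_RGB2BGR))
    u,v=(280,182) if n=="top" else (287,210)
    c=p[v-60:v+60,u-75:u+75]
    cv2.imwrite(f"pics/{n}1c.png",cv2.cvtColor(cv2.resize(c,None,fx=5,fy=5,interpolation=2),cv2.COLOR_RGB2BGR))
E
```

```text
t: 7.6
tool_pos: [0.5314, 0.0361, 0.1762]
tcp_rot: [0.999, -0.047, 0.003, 0.0]
force: [0.6, 1.1, -0.5]
opening: 0.0857
gripper_force: 0.0
t: 9.1
tool_pos: [0.5297, 0.0363, 0.1724]
tcp_rot: [0.787, 0.617, -0.001, -0.001]
force: [0.3, 0.3, -0.7]
opening: 0.0855
gripper_force: 0.0
pos [0.5297 0.0363 0.1724] yang -13.83 tilt [-0.002  0.    -1.   ] t 9.1 F [ 0.3  0.3 -0.7] [-0.03  0.03  0.04] open 0.0855 0.0
units [-1.306  0.018  0.04 ] az -0.029
```

View pics/scene1c.png

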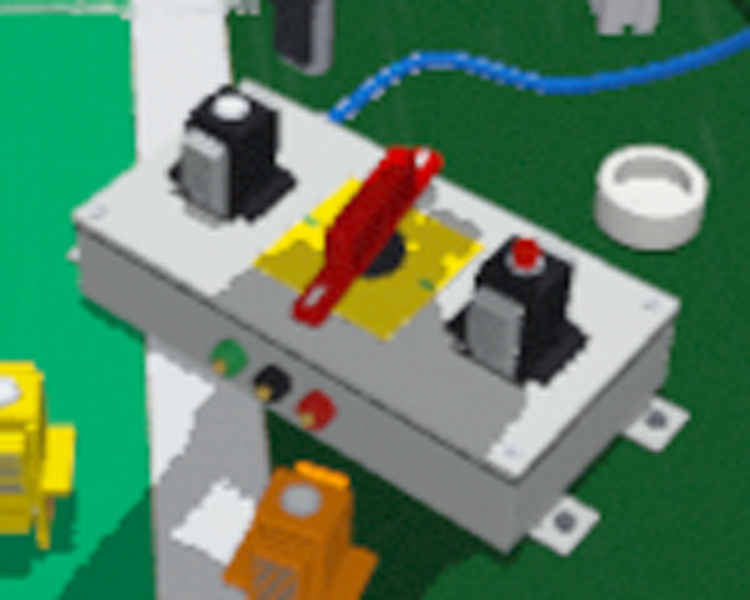

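The scene crop shows the bar across the box at (365,235), both carriers home and the pin at (525,250). Next is the carrier.

```bash
python3 -m creep '[[-0.4,0.018,0,0,0,0,0],[-0.5,0,0,0,0,0,0],[-0.406,0,0.04,0,0,-0.03,0],[0,0,0.3,0,0,0,0],[0,0,0.4,0,0,0,0],[0,0,0.4,0,0,0,0],[0,0,0,0,0,0,0]]' 40
python3 - <<'E'
from h import *
to(.5120,-.0400,.058,-13.6)
p,d=bot.snapshot("scene")
c=p[110:260,220:400]
cv2.imwrite("pics/s2.png",cv2.cvtColor(cv2.resize(c,None,fx=4,fy=4,interpolation=2),cv2.COLOR_RGB2BGR))
E
```

```text
t: 10.07
tool_pos: [0.5115, -0.0398, 0.1036]
tcp_rot: [0.786, 0.618, -0.001, -0.001]
force: [0.4, 0.6, -0.5]
opening: 0.0853
gripper_force: 0.0
pos [ 0.5115 -0.0398  0.1036] yang -13.61 tilt [-0.003  0.001 -1.   ] t 10.075 F [ 0.4  0.6 -0.5] [ 0.02  0.03 -0.06] open 0.0853 0.0
units [-0.001  0.011  0.759] az -0.002
```

View pics/s2.png

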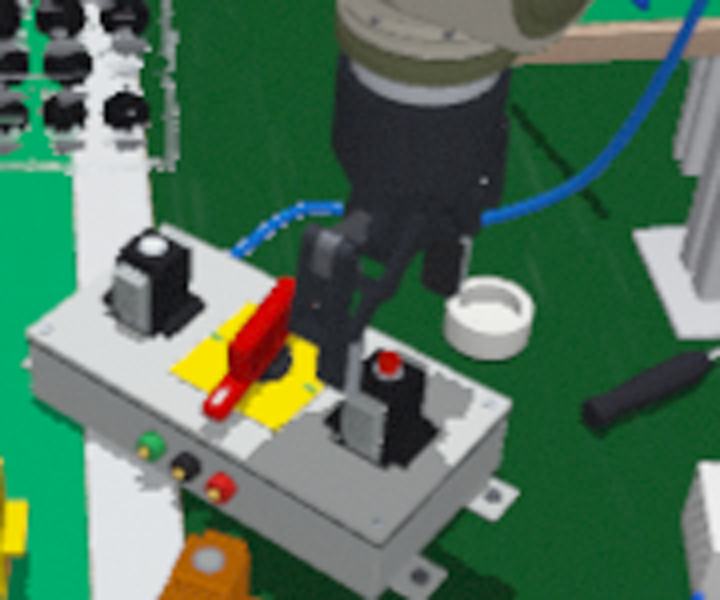

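The open fingers (tips near (335,385) and (440,290)) straddle the blown carrier, with the pin at (388,362). I'll descend, then pinch.

```bash
python3 -m creep '[[0,0.01,0.25,0,0,0,0],[0,0,0.3,0,0,0,0],[0,0,0.2,0,0,0,0],[0,0,0,0,0,0,0.2],[0,0,0,0,0,0,0.3]]' 40
python3 -c "
from h import *
to(.512,-.040,.058,-13.6)"
```

```text
t: 10.75
tool_pos: [0.5134, -0.0403, 0.0604]
tcp_rot: [0.786, 0.619, 0.0, 0.0]
force: [0.3, -0.7, -0.7]
opening: 0.0597
gripper_force: 0.0
pos [ 0.5134 -0.0403  0.0604] yang -13.54 tilt [ 0.001 -0.    -1.   ] t 10.75 F [ 0.3 -0.7 -0.7] [-0.04 -0.02  0.13] open 0.0597 0.0
units [ 0.    -0.023  0.04 ] az 0.007
```

```bash
python3 -m creep '[[0,0,0,0,0,0,0.6],[0,0,0,0,0,0,1],[0,0,0,0,0,0,1],[0,0,0,0,0,0,1],[0,0,0,0,0,0,1],[0,0,0,0,0,0,1]]' 40
python3 -c "
from h import *
to(.512,-.040,.058,-13.6)"
```

```text
t: 11.5
tool_pos: [0.5133, -0.0403, 0.0617]
tcp_rot: [0.785, 0.619, 0.0, 0.001]
force: [-5.7, 0.8, 16.0]
opening: 0.0315
gripper_force: 39.6
pos [ 0.5133 -0.0403  0.0617] yang -13.53 tilt [ 0.001 -0.001 -1.   ] t 11.5 F [-5.7  0.8 16. ] [0.25 1.12 0.01] open 0.0315 39.55493152141571
units [-0.    -0.023  0.061] az 0.009
```

```bash
python3 - <<'E'
from h import *
p,d=bot.snapshot("scene")
W=cloud("scene",d)
c=p[150:250,270:380]
cv2.imwrite("pics/s3.png",cv2.cvtColor(cv2.resize(c,None,fx=6,fy=6,interpolation=2),cv2.COLOR_RGB2BGR))
E
```

```text
(no output)
```

View pics/s3.png

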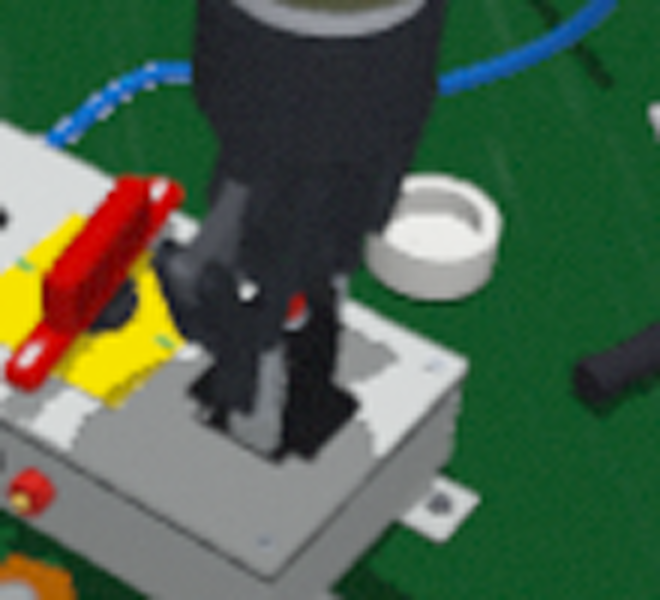

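The fingers are on both catches, front finger at (240,340), but an opening of 31.5 mm is below the expected 36. A small test lift will show whether it is free.

```bash
python3 -m creep '[[0,-0.015,-0.02,0,0,0,1],[0,0,-0.03,0,0,0,1],[0,0,-0.03,0,0,0,1],[0,0,0,0,0,0,1]]'
python3 -c "
from h import *
to(.512,-.040,.058,-13.6)"
```

```text
t: 12.05
tool_pos: [0.5121, -0.0401, 0.0647]
tcp_rot: [0.786, 0.619, -0.0, -0.0]
force: [-0.3, 0.4, -2.1]
opening: 0.031
gripper_force: 39.7
pos [ 0.5121 -0.0401  0.0647] yang -13.54 tilt [-0.  0. -1.] t 12.05 F [-0.3  0.4 -2.1] [ 0.01 -0.01  0.03] open 0.031 39.65923547744751
units [ 0.    -0.002  0.111] az 0.007
```

Free: only about 2 N downward, roughly the carrier's weight. Lifting.

```bash
python3 -m creep '[[0,0,-0.1,0,0,0,1],[0,0,-0.15,0,0,0,1],[0,0,-0.2,0,0,0,1],[0,0,-0.25,0,0,0,1],[0,0,-0.3,0,0,0,1],[0,0,-0.3,0,0,0,1],[0,0,-0.25,0,0,0,1],[0,0,-0.1,0,0,0,1],[0,0,0,0,0,0,1],[0,0,0,0,0,0,1],[0,0,0,0,0,0,1],[0,0,0,0,0,0,1]]'
python3 - <<'E'
from h import *
to(.512,-.040,.158,-13.6)
p,d=bot.snapshot("scene")
c=p[110:260,220:400]
cv2.imwrite("pics/s4.png",cv2.cvtColor(cv2.resize(c,None,fx=4,fy=4,interpolation=2),cv2.COLOR_RGB2BGR))
E
```

```text
t: 13.55
tool_pos: [0.512, -0.04, 0.1634]
tcp_rot: [0.786, 0.619, -0.0, -0.0]
force: [-0.3, 0.0, -1.0]
opening: 0.031
gripper_force: 39.8
pos [ 0.512  -0.04    0.1634] yang -13.54 tilt [-0.001  0.    -1.   ] t 13.55 F [-0.3  0.  -1. ] [-0.04  0.    0.02] open 0.031 39.77611184120178
units [ 0.   -0.    0.09] az 0.007
```

View pics/s4.png

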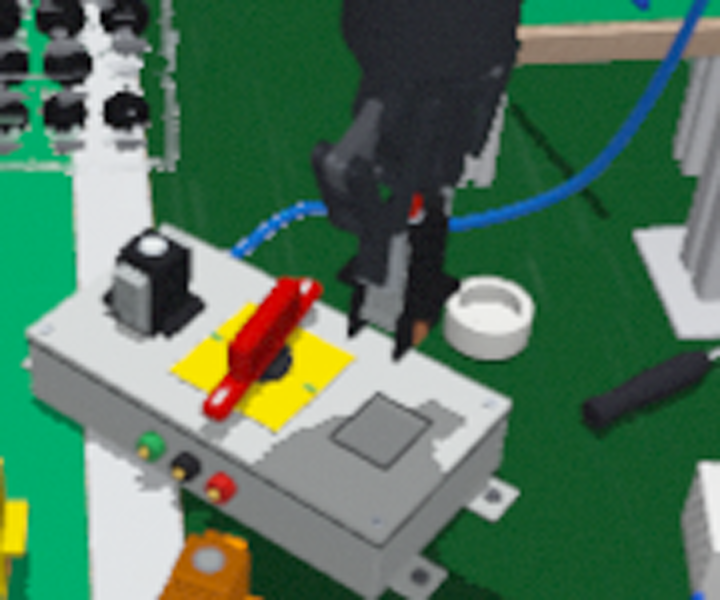

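The fuseway at (382,430) is empty. The carrier hangs upright in the gripper at (400,280), about 10 cm above home. The bar is still off and the other carrier is home. Handing in.

```bash
python3 -c "
from station import bot
print(bot.job_done())"
```

```text
the job is handed in; nothing more can be done
None
```

The job is handed in: the isolator is off at its stop, and the gripper holds the blown carrier upright and still by its catches, underside about 7 cm above the box (worked out from the lift), with the other carrier home; the hand-in returned no verdict, and the finger opening read 31 mm rather than the expected 36 mm, though the carrier lifted freely.

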